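# Put the leather punches back in their blocks

## Task

The leather stall is being tidied: put each of the four steel hand punches back into the wooden block whose pocket matches the shape and size of its foot, standing upright with the foot flat on the pocket's floor. Set them down rather than dropping them, let go of them all, and leave the amber dye bottle standing where it is.

Things in the scene. Friction and masses are not known exactly. Their poses are not given: they have to be found in the camera images.
- big_round_mid (a point): Steel hand punch, loose, standing upright: its dark steel foot is a round disc 60 mm across and 14 mm thick; on the foot's middle stands a plain bright round shank 18 mm in diameter, which ends 84 mm above the underside (a collar 25 mm in diameter covers the 6 mm of shank just above the foot). About 0.15 to 0.5 kg. The point lies on the shank's axis, 42 mm above the underside; z is up along the shank.
- small_round_mid (a point): Steel hand punch, loose, standing upright: its dark steel foot is a round disc 36 mm across and 14 mm thick; on the foot's middle stands a plain bright round shank 18 mm in diameter, which ends 84 mm above the underside (a collar 25 mm in diameter covers the 6 mm of shank just above the foot). About 0.15 to 0.5 kg. The point lies on the shank's axis, 42 mm above the underside; z is up along the shank.
- square_mid (a point): Steel hand punch, loose, standing upright: its dark steel foot is a square 48 x 48 mm, its sides along the axes x and y and 14 mm thick; on the foot's middle stands a plain bright round shank 18 mm in diameter, which ends 84 mm above the underside (a collar 25 mm in diameter covers the 6 mm of shank just above the foot). About 0.15 to 0.5 kg. The point lies on the shank's axis, 42 mm above the underside; z is up along the shank.
- oblong_mid (a point): Steel hand punch, loose, standing upright: its dark steel foot is a slot shape with half-round ends, 70 mm long (along its x axis) and 30 mm wide and 14 mm thick; on the foot's middle stands a plain bright round shank 18 mm in diameter, which ends 84 mm above the underside (a collar 25 mm in diameter covers the 6 mm of shank just above the foot). About 0.15 to 0.5 kg. The point lies on the shank's axis, 42 mm above the underside; z is up along the shank.
- block_big_round: Fixed pale wooden block, 106 x 106 mm and 14 mm high, open pocket in its top 8 mm deep (pocket floor 6 mm above the table). The pocket is round, 76 mm across, with the dark silhouette of its punch's foot on its floor. The origin is the centre of the underside; z is up.
- block_small_round: Fixed pale wooden block, 106 x 106 mm and 14 mm high, open pocket in its top 8 mm deep (pocket floor 6 mm above the table). The pocket is round, 52 mm across, with the dark silhouette of its punch's foot on its floor. The origin is the centre of the underside; z is up.
- block_square: Fixed pale wooden block, 106 x 106 mm and 14 mm high, open pocket in its top 8 mm deep (pocket floor 6 mm above the table). The pocket is square, 64 x 64 mm, its sides along the block's x and y axes, with the dark silhouette of its punch's foot on its floor. The origin is the centre of the underside; z is up.
- block_oblong: Fixed pale wooden block, 106 x 106 mm and 14 mm high, open pocket in its top 8 mm deep (pocket floor 6 mm above the table). The pocket is a rectangle, 86 mm along the block's x axis by 46 mm along its y axis, with the dark silhouette of its punch's foot on its floor. The origin is the centre of the underside; z is up.
- dye_bottle: Small amber bottle with a black cap, 44 mm in diameter and 75 mm tall, loose, standing among the punches; to be left alone. The origin is the centre of its underside.
Mind the look-alikes: they are no part of the job. Leave any blue look-alike of the part that bears big_round_mid alone.

How it is judged:
By the outcome, as a careful person would: the job done as asked, in the order asked, and still so for the second after the job is handed in, with the robot touching nothing.
It also fails if it takes over 99 s, if anything falls off the work surface, if the arm or the gripper's body presses on something with over 40 N, if the wrist force passes 120 N, or if a joint passes its speed limit or range.

## Robot

A 7-joint arm with a two-finger parallel gripper is mounted at the origin on the work surface. World frame = base frame: x ahead of the robot, y to its left, z up, the work surface at z = 0. Lengths are in m, angles in degrees, forces in N, time in s.
With the tool pointing down it reaches from about 0.425 to 0.875 m from the base axis. Payload 4.7 kg.
Tool frame: the origin (TCP) lies between the finger pads; the fingertips stand env.finger_overhang ahead of it and the grasp point (between the pads) lies 5 mm behind it (env.finger_overhang is the distance from the TCP to the fingertips, in m); z points along the fingers, y is the line along which they close (so a half turn about z gives the same grasp; the last joint's range is limited). The gripper opens to 87 mm and grips with 3 to 60 N. Pads are 19 mm wide; open, the fingers measure 117 mm over their backs; the gripper's body (75 mm by 190 mm) begins 51 mm behind the grasp point.
Start: joints at [-64.567, 18.392, -4.016, 83.108, 1.295, 78.541, -3.26], TCP at [0.271, 0.591, 0.237] pointing down, gripper open.
Joint ranges: [-163.93, 163.93], [-17.29, 119.83], [-79.2, 71.16], [3.27, 140.29], [-89.18, 269.18], [5.43, 117.66], [-154.24, 154.24]. Speed limits (degrees/s): [147.25, 147.25, 180, 180, 180, 180, 180].

## Interface

Orientations are given as [roll, pitch, yaw] about the fixed x, y, z axes, in that order (R = Rz(yaw) Ry(pitch) Rx(roll)).
In Python, from cell import telemetry, eyes, env, models gives the robot as it stands. The module is installed in compiled form; this text tells all that it offers.
- The arm moves only by the tool drive_tool, never from a script. Its arguments are lists of equal length, an entry for each row: "angular": the turn, a rotation vector about the tool's x, y, z in rad, a list of three; "delta_pos": the shift along the tool's x, y, z in cm, a list of three; "gripper": the finger opening in cm, from 0 to 8.7. A call has 1 to 20 rows; each row shifts and turns the commanded pose from where the row before left it, along the tool's axes as they then stand; what a row does not reach is not made up. A row lasts 1/10 s, in which the tool goes at most 50 mm and 8.59 degrees, less where a joint would pass 70% of its speed; a pose out of reach is approached as far as the arm can. A call with a gripper value outside its range is refused whole. The fingers move at their own pace and stop on an object; "squeeze" is the grip in N (left out, the last holds). Time passes only in rows, so rows that do not move let the fingers close. It gives the time, the measured TCP pose, the force, the opening and the grip force at its end, in the units of the state.
- telemetry.get_obs(): the state, without advancing time (a new reading comes with each control period).
- eyes.read_camera(name): name is "scene" or "side" or "wrist"; returns a dict with "pixels" (420x560x3 uint8, red, green, blue), "mtx" (3x3 intrinsics, pixels), "origin" and "orientation" of the camera in the world. Camera axes: x right, y down, z forward; pixel columns grow to the right and rows downward; lengths in m; the calibration is good to about 2 mm. A picture is of the moment at which its call begins. There is no depth.
- env.sign_off(): hands the job in; it is judged then, once.
Trained networks look in a picture, given as the dict that the camera call returned (one of the last four; its "shot" number tells which), for a name from the list of things; names that differ only in an ending like _2 or _b are one class to them, and where a whole thing is asked for, a point or a joint stands for the part that bears it (a point fixed in the world has none). Each returns a list of dicts, best first, with "p" (0 to 1); they miss things now and then, are a little off and sometimes report something else, mostly with a low value. They report only what shows in the picture. A call takes as long as a camera call. They do not tell look-alikes from the thing itself.
- models.search_frame(picture, target): "centre" ([column, row] in pixels, amid what is visible of it).
- models.cut_out(picture, target): "pixels" (420x560 bool, what is visible of it) and "centre" ([column, row] in pixels, amid what is visible of it).
The state is a dict: "time_s": time; "qpos": joint angles; "joint_velocities": joint speeds; "effort": joint torques, N m; "tool_pos": TCP position; "tool_rot": TCP orientation; "force": force on the tool from outside, world axes, zero at the start; "wrist_torque": the same for the moment, N m; "grip_width": finger opening in m; "grasp_force": force on a finger pad.
Only numpy, scipy, OpenCV 4.12 (cv2) and the standard library are available. Lean on these libraries where they do the work, as an engineer would, in place of code of your own. Each camera call takes 0.05 s, during which the arm holds its last target. There are 200 camera calls.

## Working session

There is one attempt and no reset: what is moved stays moved. The work goes in short steps, Python scripts to look and compute and a tool call to move; the robot and the scene stay as the last step left them, time stands still between calls to the robot, and variables do not carry over. Pictures are saved under pics/ and viewed, at most 14 in all, crops included, and the job is handed in when it is done.

Besides the shell and the picture viewer there is one more tool, called after "Call:" as a command line: name --argument value ..., lists and objects as JSON in quotes. drive_tool: Moves the arm, as the interface text tells. Its arguments: {"type":"object","properties":{"angular":{"type":"array","items":{"type":"array","items":{"type":"number"}}},"delta_pos":{"type":"array","items":{"type":"array","items":{"type":"number"}}},"gripper":{"type":"array","items":{"type":"number"}},"squeeze":{"type":"number"}},"required":["angular","delta_pos","gripper"]}

```bash
mkdir -p pics; cat > h.py <<'E'
import numpy as np, cv2
from scipy.spatial.transform import Rotation as R
from cell import telemetry, eyes, env, models
def rot(o):
    o=np.array(o,float)
    return o if o.shape==(3,3) else (R.from_quat(o).as_matrix() if o.size==4 else R.from_euler('xyz',o,degrees=True).as_matrix())
def ray(p,uv,z):
    d=rot(p['orientation'])@np.linalg.inv(p['mtx'])@np.array([uv[0],uv[1],1.]); o=np.array(p['origin'])
    return (o+d*(z-o[2])/d[2])
def proj(p,X):
    c=rot(p['orientation']).T@(np.array(X)-p['origin']); c=np.array(p['mtx'])@c; return c[:2]/c[2]
def save(p,n): cv2.imwrite('pics/'+n,cv2.cvtColor(p['pixels'],cv2.COLOR_RGB2BGR))
E
python3 - <<'E'
from h import *
s=telemetry.get_obs(); print(s['tool_pos'],s['tool_rot'],s['force'],env.finger_overhang)
N=['big_round_mid','small_round_mid','square_mid','oblong_mid','block_big_round','block_small_round','block_square','block_oblong','dye_bottle']
for c in ['scene','side','wrist']:
    p=eyes.read_camera(c); save(p,c+'0.png'); print(c,p['origin'],p['orientation'])
    for n in N:
        z=.042 if 'mid' in n else .014 if 'block' in n else .04
        print(n,[(round(d['p'],2),np.round(d['centre']).tolist(),np.round(ray(p,d['centre'],z)[:2],3).tolist()) for d in models.search_frame(p,n)[:3]])
a=[cv2.imread(f'pics/{c}0.png') for c in ['scene','side']]
E
```

```text
[0.27068637 0.59037505 0.23545939] [-1.79891147e+02  5.71879085e-03  1.55374819e+02] [-0.04180721 -0.44500533 -0.59994902] 0.014
scene [ 1.13519842 -0.05333905  1.0559677 ] [-146.14236386   -0.17433539   85.96541413]
big_round_mid [(0.92, [300.0, 194.0], [0.405, 0.06]), (0.68, [361.0, 179.0], [0.363, 0.244]), (0.63, [340.0, 205.0], [0.452, 0.169])]
small_round_mid [(0.74, [386.0, 197.0], [0.433, 0.306])]
square_mid [(0.84, [211.0, 216.0], [0.464, -0.195])]
oblong_mid [(0.72, [265.0, 210.0], [0.456, -0.044])]
block_big_round [(0.89, [414.0, 239.0], [0.561, 0.361]), (0.45, [325.0, 265.0], [0.623, 0.105])]
block_small_round [(0.73, [154.0, 256.0], [0.563, -0.351])]
block_square [(0.61, [324.0, 264.0], [0.62, 0.103])]
block_oblong []
dye_bottle [(0.59, [306.0, 214.0], [0.474, 0.069])]
side [-0.10817252 -0.73914001  0.70612605] [-123.86338057   -0.39896626  -40.00898857]
big_round_mid [(0.77, [220.0, 236.0], [0.354, 0.034]), (0.69, [217.0, 207.0], [0.423, 0.152]), (0.65, [182.0, 228.0], [0.296, 0.124])]
small_round_mid [(0.72, [186.0, 192.0], [0.399, 0.283])]
square_mid [(0.79, [305.0, 276.0], [0.419, -0.22])]
oblong_mid [(0.78, [264.0, 244.0], [0.421, -0.067])]
block_big_round [(0.86, [220.0, 176.0], [0.556, 0.341]), (0.72, [186.0, 192.0], [0.419, 0.324])]
block_small_round [(0.71, [388.0, 291.0], [0.552, -0.355])]
block_square []
block_oblong [(0.89, [334.0, 224.0], [0.652, -0.093])]
dye_bottle [(0.8, [245.0, 219.0], [0.451, 0.055])]
wrist [0.19759531 0.62427334 0.38410484] [1.63016128e+02 3.92589172e-04 6.53794348e+01]
big_round_mid []
small_round_mid []
square_mid []
oblong_mid []
block_big_round []
block_small_round []
block_square []
block_oblong []
dye_bottle []
```

View pics/scene0.png

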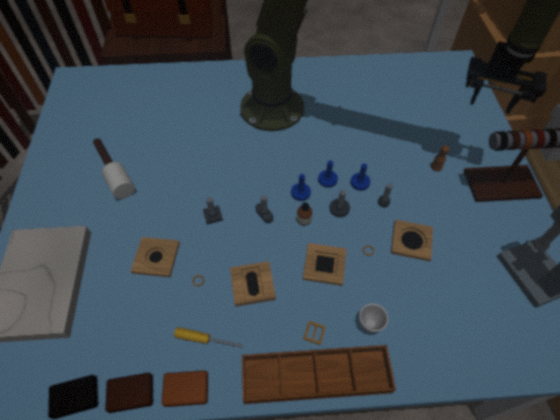

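View pics/side0.png

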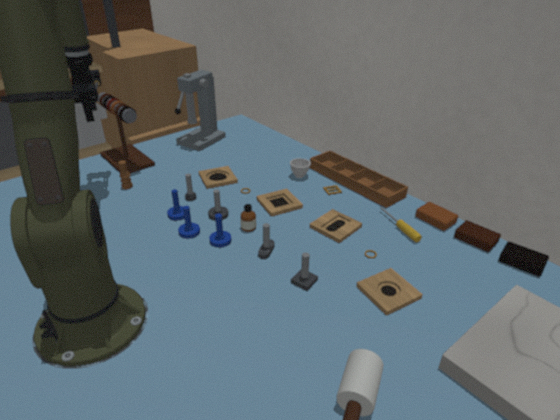

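The scene shows the grey big round punch at (340,205). The blue look-alikes at (301,192), (328,178) and (361,179) could be taken for it and are to be left alone. The other grey punches are small at (386,197), square at (211,214) and oblong at (265,210), and the bottle is at (305,213). The blocks are big at (413,240), square at (325,264), oblong at (252,283) and small at (155,257). Next I'll fit silhouettes for the positions and check the choice in a crop.

```bash
cat >> h.py <<'E'
from scipy.optimize import differential_evolution
def circ(r,z,n=24): t=np.arange(n)*2*np.pi/n; return np.c_[r*np.cos(t),r*np.sin(t),0*t+z]
def box(a,b,z): return np.array([[x,y,z] for x in(-a/2,a/2) for y in (-b/2,b/2)])
def foot(n,z):
    if n[0]=='b': return circ(.03,z)
    if n[:2]=='sm': return circ(.018,z)
    if n[:2]=='sq': return box(.048,.048,z)
    return np.r_[circ(.015,z)+[.02,0,0],circ(.015,z)-[.02,0,0]]
def parts(n):
    if n.startswith('block'): return [np.r_[box(.106,.106,0),box(.106,.106,.014)]]
    return [np.r_[foot(n,0),foot(n,.014)],np.r_[circ(.009,.014),circ(.009,.084)],np.r_[circ(.0125,.014),circ(.0125,.02)]]
S=4
def render(p,n,x,y,yaw,z=0):
    m=np.zeros((420*S,560*S),np.uint8); Rz=R.from_euler('z',yaw,degrees=True).as_matrix()
    for P in parts(n):
        q=np.array([proj(p,Rz@v+[x,y,z]) for v in P])
        cv2.fillConvexPoly(m,cv2.convexHull(((q+.5)*S).astype(np.int32)),1)
    return m
def fit(views,n,x0,y0,yaw0=0,dy=90,dx=.03,z=0,it=14):
    crops=[]
    for p,m in views:
        M=cv2.resize(m.astype(np.uint8),None,fx=S,fy=S,interpolation=cv2.INTER_NEAREST); crops.append((p,M))
    def cost(v):
        c=0
        for p,M in crops:
            r=render(p,n,*v,z=z); c-=np.count_nonzero(r&M)/max(1,np.count_nonzero(r|M))
        return c/len(crops)
    b=[(x0-dx,x0+dx),(y0-dx,y0+dx),(yaw0-dy-.01,yaw0+dy+.01)]
    r=differential_evolution(cost,b,maxiter=it,popsize=6,seed=1,tol=1e-4,polish=False)
    return np.r_[r.x,-r.fun]
E
cat > a.py <<'E'
from h import *
G={'big_round_mid':(.44,.16,(340,205),(217,207)),'small_round_mid':(.42,.295,(386,197),(186,192)),'square_mid':(.445,-.205,(211,214),(305,276)),'oblong_mid':(.44,-.055,(265,210),(264,244)),
'block_big_round':(.56,.35,(414,239),(220,176)),'block_small_round':(.56,-.353,(154,256),(388,291)),'block_square':(.62,.103,(324,264),(280,202)),'block_oblong':(.65,-.09,(252,283),(334,224))}
ps=[eyes.read_camera('scene'),eyes.read_camera('side')]
for n,g in G.items():
    v=[]
    for p,c in zip(ps,g[2:]):
        ds=[d for d in models.cut_out(p,n) if np.hypot(*(np.array(d['centre'])-c))<15]
        if ds: v.append((p,ds[0]['pixels']))
    if not v: print(n,'none'); continue
    print(n,len(v),np.round(fit(v,n,g[0],g[1],0,0 if 'round_mid' in n else 45 if n=='square_mid' or 'block' in n else 90),3))
a=[cv2.resize(cv2.cvtColor(ps[0]['pixels'],4)[165:305,130:440],None,fx=2.5,fy=2.5,interpolation=2)]
cv2.imwrite('pics/crop1.png',a[0])
E
time python3 a.py
```

```text
big_round_mid 2 [ 0.436  0.174 -0.005  0.834]
small_round_mid 2 [ 0.422  0.308 -0.002  0.844]
square_mid 2 [ 0.436 -0.196 13.352  0.89 ]
oblong_mid 2 [ 0.44  -0.047 33.509  0.834]
block_big_round 2 [  0.556   0.359 -17.495   0.937]
block_small_round 2 [ 0.561 -0.348 -9.674  0.95 ]
block_square 2 [  0.613   0.106 -13.092   0.936]
block_oblong 2 [ 0.658 -0.09   5.527  0.943]
real	0m52.470s
user	0m34.022s
sys	0m12.553s
```

View pics/crop1.png

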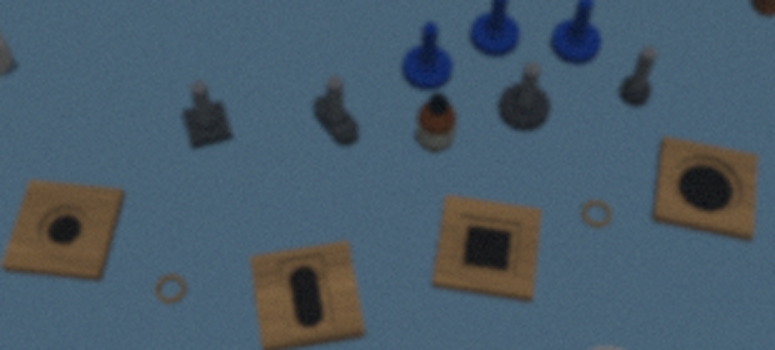

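The crop confirms the grey big round punch at crop pixel (525,100). The blue ones stand at its upper left and upper right. All four blocks show the expected silhouettes. Small punch first.

```bash
cat > go.py <<'E'
import sys
from h import *
def go(x,y,z,yaw):
    s=telemetry.get_obs(); c=s['tool_rot'][2]; p=np.array(s['tool_pos'])
    T=R.from_euler('xyz',[180,0,yaw],degrees=True).as_matrix()
    print('t',round(s['time_s'],2),'pos',np.round(p,4),'rot',np.round(s['tool_rot'],2),'turn z rad',round(-np.radians((yaw-c+180)%360-180),3),'cm',np.round(T.T@(np.array([x,y,z])-p)*100,2))
if __name__=='__main__': go(*map(float,sys.argv[1:]))
E
python3 go.py .422 .308 .2 100
```

```text
t 2.4 pos [0.2709 0.5909 0.2366] rot [179.99   0.   155.37] turn z rad 0.966 cm [-30.48   9.97   3.66]
```

Call:
drive_tool --angular '[[0,0,0.138],[0,0,0.138],[0,0,0.138],[0,0,0.138],[0,0,0.138],[0,0,0.138],[0,0,0.138],[0,0,0],[0,0,0],[0,0,0],[0,0,0],[0,0,0],[0,0,0],[0,0,0],[0,0,0],[0,0,0],[0,0,0],[0,0,0],[0,0,0]]' --delta_pos '[[0,0,0],[0,0,0],[0,0,0],[0,0,0],[0,0,0],[0,0,0],[0,0,0],[-3.05,1,0.37],[-3.05,1,0.37],[-3.05,1,0.37],[-3.05,1,0.37],[-3.05,1,0.37],[-3.05,1,0.37],[-3.05,1,0.37],[-3.05,1,0.37],[-3.05,1,0.37],[-3.05,1,0.37],[0,0,0],[0,0,0]]' --gripper '[5,5,5,5,5,5,5,5,5,5,5,5,5,5,5,5,5,5,5]' --squeeze 25

```text
time_s: 4.3
tool_pos: [0.4227, 0.3076, 0.1998]
tool_rot: [180.0, -0.0, 99.9]
force: [0.3, 0.2, 1.3]
grip_width: 0.0503
grasp_force: 0.0
```

```bash
cat > look.py <<'E'
import sys
from go import *
# look.py name x0 y0 yaw0 dyaw z pic : wrist-camera fit
n=sys.argv[1]; x,y,w,dw,z=map(float,sys.argv[2:7])
p=eyes.read_camera('wrist'); save(p,sys.argv[7])
c=proj(p,[x,y,z+(.007 if 'block' in n else .03)]); print('expect px',c)
ds=models.cut_out(p,n); print([(round(d['p'],2),np.round(d['centre'])) for d in ds])
ds=[d for d in ds if np.hypot(*(np.array(d['centre'])-c))<60]
if ds: print(np.round(fit([(p,ds[0]['pixels'])],n,x,y,w,dw,dx=.02,z=z),4))
E
python3 look.py small_round_mid .422 .308 0 0 0 w1.png; python3 go.py .422 .308 .055 100
```

```text
expect px [284.75534766 197.28889628]
[(0.76, array([286., 197.]))]
[0.4228 0.3076 0.0018 0.9357]
t 4.4 pos [0.4218 0.3092 0.1998] rot [ 1.7999e+02 -5.0000e-02  1.0012e+02] turn z rad 0.002 cm [-0.12 -0.   14.48]
```

View pics/w1.png

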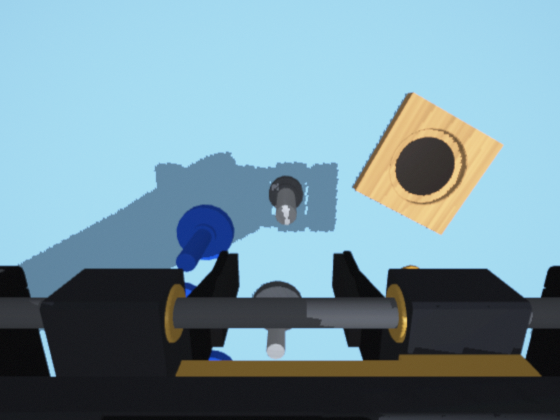

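The picture shows the small round punch at (286,195), centred between the fingers, with its fit agreeing to 1 mm. The big grey punch is behind at (276,310) and a blue one is at (205,235). Descending to grasp.

Call:
drive_tool --angular '[[0,0,0],[0,0,0],[0,0,0],[0,0,0],[0,0,0],[0,0,0],[0,0,0],[0,0,0],[0,0,0],[0,0,0],[0,0,0],[0,0,0],[0,0,0],[0,0,0],[0,0,0],[0,0,0],[0,0,0],[0,0,0],[0,0,0]]' --delta_pos '[[0,0,3],[0,0,3],[0,0,3],[0,0,3],[0,0,1.5],[0,0,1],[0,0,0],[0,0,0],[0,0,0],[0,0,0],[0,0,0],[0,0,0],[0,0,0],[0,0,-1],[0,0,-2.5],[0,0,-3],[0,0,-3],[0,0,-3],[0,0,0]]' --gripper '[5,5,5,5,5,5,5,1,1,1,1,1,1,1,1,1,1,1,1]' --squeeze 25

```text
time_s: 6.3
tool_pos: [0.4246, 0.3096, 0.1844]
tool_rot: [179.6, -0.3, 100.0]
force: [0.9, 0.4, -1.7]
grip_width: 0.0172
grasp_force: 25.0
```

```bash
python3 go.py .561 -.348 .18 100
```

```text
t 6.3 pos [0.4246 0.3096 0.1844] rot [179.6   -0.27 100.02] turn z rad 0.0 cm [-67.12   2.01   0.44]
```

Call:
drive_tool --angular '[[0,0,0],[0,0,0],[0,0,0],[0,0,0],[0,0,0],[0,0,0],[0,0,0],[0,0,0],[0,0,0],[0,0,0],[0,0,0],[0,0,0],[0,0,0],[0,0,0],[0,0,0],[0,0,0],[0,0,0],[0,0,0],[0,0,0],[0,0,0]]' --delta_pos '[[-2,0.1,0],[-4,0.12,0],[-4,0.12,0],[-4,0.12,0],[-4,0.12,0],[-4,0.12,0],[-4,0.12,0],[-4,0.12,0],[-4,0.12,0],[-4,0.12,0],[-4,0.12,0],[-4,0.12,0],[-4,0.12,0],[-4,0.12,0],[-4,0.12,0],[-4,0.12,0],[-4,0.12,0],[-1.1,0,0],[0,0,0],[0,0,0]]' --gripper '[1,1,1,1,1,1,1,1,1,1,1,1,1,1,1,1,1,1,1,1]'

```text
time_s: 8.3
tool_pos: [0.5589, -0.3477, 0.1785]
tool_rot: [-179.9, -0.1, 100.1]
force: [-0.0, -0.0, -2.5]
grip_width: 0.0173
grasp_force: 25.0
```

```bash
python3 look.py block_small_round .561 -.348 -9.7 15 0 w2.png; python3 go.py .561 -.348 .061 100
```

```text
expect px [287.67084256 198.2725198 ]
[(0.72, array([292., 190.]))]
[  0.5627  -0.3493 -10.2332   0.8342]
t 8.4 pos [ 0.5596 -0.3468  0.1791] rot [ 1.7999e+02 -1.3000e-01  1.0017e+02] turn z rad 0.003 cm [-0.14  0.11 11.81]
```

View pics/w2.png

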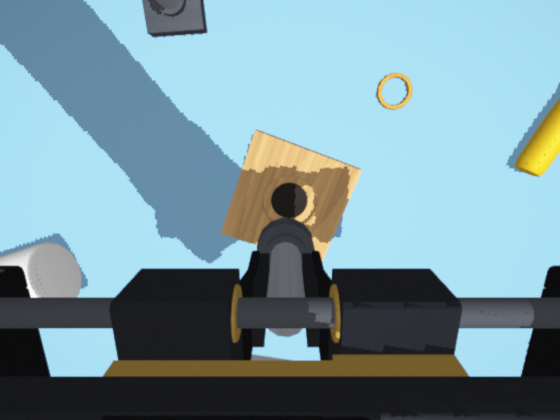

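The wrist view shows the small block's round pocket near (290,203), with the upright punch in the fingers lined up over it. Lowering.

Call:
drive_tool --angular '[[0,0,0],[0,0,0],[0,0,0],[0,0,0],[0,0,0],[0,0,0],[0,0,0],[0,0,0],[0,0,0],[0,0,0]]' --delta_pos '[[-0.15,0.2,1],[0,0,2.5],[0,0,2.5],[0,0,2.5],[0,0,1.5],[0,0,0.8],[0,0,0.5],[0,0,0.3],[0,0,0.1],[0,0,0]]' --gripper '[1,1,1,1,1,1,1,1,1,1]'

```text
time_s: 9.4
tool_pos: [0.5618, -0.3507, 0.0633]
tool_rot: [179.9, 0.0, 100.0]
force: [-0.2, 0.9, -2.6]
grip_width: 0.0174
grasp_force: 25.0
```

Call:
drive_tool --angular '[[0,0,0],[0,0,0],[0,0,0]]' --delta_pos '[[0,0,0.1],[0,0,0.1],[0,0,0]]' --gripper '[1,1,1]'

```text
time_s: 9.7
tool_pos: [0.5617, -0.3506, 0.061]
tool_rot: [180.0, 0.0, 100.0]
force: [-0.0, 0.6, 0.1]
grip_width: 0.0176
grasp_force: 25.0
```

Contact: the weight is off the wrist. Release and lift.

Call:
drive_tool --angular '[[0,0,0],[0,0,0],[0,0,0],[0,0,0],[0,0,0],[0,0,0],[0,0,0],[0,0,0],[0,0,0],[0,0,0]]' --delta_pos '[[0,0,0.05],[0,0,0],[0,0,0],[0,0,0],[0,0,-1],[0,0,-3],[0,0,-3.5],[0,0,-3.5],[0,0,-3],[0,0,0]]' --gripper '[1,4,5,5,5,5,5,5,5,5]'

```text
time_s: 10.7
tool_pos: [0.5634, -0.3525, 0.2061]
tool_rot: [179.6, 0.3, 100.0]
force: [-0.5, -1.0, 0.3]
grip_width: 0.0499
grasp_force: 0.0
```

```bash
python3 go.py .436 -.196 .2 100
```

```text
t 10.7 pos [ 0.5634 -0.3525  0.2061] rot [179.58   0.32 100.01] turn z rad 0.0 cm [17.62 -9.83  0.61]
```

Call:
drive_tool --angular '[[0,0,0],[0,0,0],[0,0,0],[0,0,0],[0,0,0],[0,0,0],[0,0,0],[0,0,0]]' --delta_pos '[[3,-1.7,0.1],[3,-1.7,0.1],[3,-1.7,0.1],[3,-1.7,0.1],[3,-1.7,0.1],[2.6,-1.4,0],[0,0,0],[0,0,0]]' --gripper '[5,5,5,5,5,5,5,5]'

```text
time_s: 11.5
tool_pos: [0.4334, -0.1941, 0.1952]
tool_rot: [179.9, -0.0, 100.1]
force: [-1.0, 0.4, 0.3]
grip_width: 0.0498
grasp_force: 0.0
```

```bash
python3 look.py square_mid .436 -.196 13.3 20 0 w3.png; python3 go.py .436 -.196 .055 100
```

```text
expect px [287.46551425 201.2641448 ]
[(0.96, array([288., 197.])), (0.25, array([337., 348.]))]
[ 0.4367 -0.1968 13.6412  0.9699]
t 11.6 pos [ 0.4337 -0.1953  0.1953] rot [1.7997e+02 5.0000e-02 9.9960e+01] turn z rad -0.001 cm [-0.11  0.21 14.03]
```

View pics/w3.png

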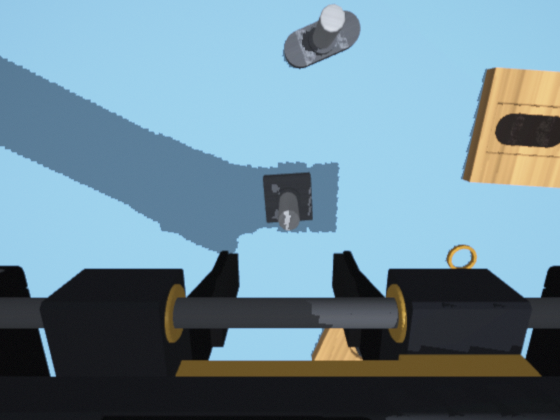

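The square foot is at (288,197) with yaw 13.6°, the oblong punch is at (322,37) and its block at upper right. Grasping the square punch.

Call:
drive_tool --angular '[[0,0,0],[0,0,0],[0,0,0],[0,0,0],[0,0,0],[0,0,0],[0,0,0],[0,0,0],[0,0,0],[0,0,0],[0,0,0],[0,0,0],[0,0,0],[0,0,0],[0,0,0],[0,0,0],[0,0,0],[0,0,0],[0,0,0]]' --delta_pos '[[-0.15,0.25,3],[0,0,3],[0,0,3],[0,0,3],[0,0,1.3],[0,0,0.7],[0,0,0],[0,0,0],[0,0,0],[0,0,0],[0,0,0],[0,0,0],[0,0,0],[0,0,-1],[0,0,-2.5],[0,0,-3],[0,0,-3],[0,0,-3],[0,0,0]]' --gripper '[5,5,5,5,5,5,5,1,1,1,1,1,1,1,1,1,1,1,1]' --squeeze 30

```text
time_s: 13.5
tool_pos: [0.4382, -0.1964, 0.1841]
tool_rot: [179.6, 0.1, 100.0]
force: [0.5, -0.9, -3.4]
grip_width: 0.0172
grasp_force: 30.0
```

```bash
python3 go.py .613 .106 .18 73.4
```

```text
t 13.5 pos [ 0.4382 -0.1964  0.1841] rot [1.7959e+02 1.0000e-01 1.0001e+02] turn z rad 0.464 cm [33.98  8.11  0.41]
```

Call:
drive_tool --angular '[[0,0,0.1165],[0,0,0.1165],[0,0,0.1165],[0,0,0.1165],[0,0,0],[0,0,0],[0,0,0],[0,0,0],[0,0,0],[0,0,0],[0,0,0],[0,0,0],[0,0,0],[0,0,0],[0,0,0],[0,0,0],[0,0,0]]' --delta_pos '[[0,0,0],[0,0,0],[0,0,0],[0,0,0],[2,0.5,0],[3.5,0.8,0],[3.5,0.8,0],[3.5,0.8,0],[3.5,0.8,0],[3.5,0.8,0],[3.5,0.9,0],[3.5,0.9,0],[3.5,0.9,0],[3,0.7,0],[1,0.2,0],[0,0,0],[0,0,0]]' --gripper '[1,1,1,1,1,1,1,1,1,1,1,1,1,1,1,1,1]'

```text
time_s: 15.2
tool_pos: [0.6102, 0.1052, 0.1791]
tool_rot: [-179.9, 0.1, 73.2]
force: [0.5, -0.4, -3.3]
grip_width: 0.0171
grasp_force: 30.0
```

```bash
python3 look.py block_square .613 .106 -13.1 15 0 w4.png; python3 go.py .613 .106 .061 73.4
```

```text
expect px [288.05836984 194.9971353 ]
[(0.78, array([292., 179.]))]
[  0.616    0.107  -13.6337   0.7406]
t 15.3 pos [0.6105 0.1046 0.1799] rot [-1.7997e+02  7.0000e-02  7.3160e+01] turn z rad -0.004 cm [ 0.2   0.2  11.89]
```

View pics/w4.png

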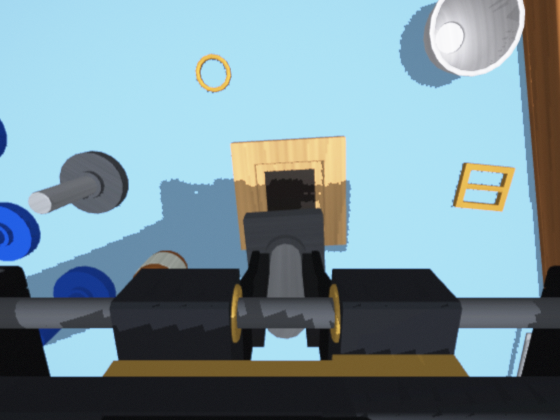

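The square foot hangs over its pocket at (290,190), lined up with its sides. Lowering.

Call:
drive_tool --angular '[[0,0,0],[0,0,0],[0,0,0],[0,0,0],[0,0,0],[0,0,0],[0,0,0],[0,0,0],[0,0,0],[0,0,0]]' --delta_pos '[[0.25,0.3,1],[0,0,2.5],[0,0,2.5],[0,0,2.5],[0,0,1.5],[0,0,0.8],[0,0,0.5],[0,0,0.3],[0,0,0.1],[0,0,0]]' --gripper '[1,1,1,1,1,1,1,1,1,1]'

```text
time_s: 16.3
tool_pos: [0.6153, 0.1088, 0.0638]
tool_rot: [179.9, -0.0, 73.3]
force: [0.2, 0.2, -2.4]
grip_width: 0.0173
grasp_force: 30.0
```

Call:
drive_tool --angular '[[0,0,0],[0,0,0],[0,0,0]]' --delta_pos '[[0,0,0.1],[0,0,0.1],[0,0,0]]' --gripper '[1,1,1]'

```text
time_s: 16.6
tool_pos: [0.6151, 0.1088, 0.0615]
tool_rot: [180.0, -0.0, 73.3]
force: [0.1, -0.5, -0.8]
grip_width: 0.0172
grasp_force: 30.0
```

Call:
drive_tool --angular '[[0,0,0],[0,0,0]]' --delta_pos '[[0,0,0.1],[0,0,0]]' --gripper '[1,1]'

```text
time_s: 16.8
tool_pos: [0.6152, 0.1088, 0.0614]
tool_rot: [180.0, -0.1, 73.3]
force: [-1.9, 0.4, 4.5]
grip_width: 0.0172
grasp_force: 30.0
```

Seated. Release, lift, and head for the oblong punch.

Call:
drive_tool --angular '[[0,0,0],[0,0,0],[0,0,0],[0,0,0],[0,0,0],[0,0,0],[0,0,0],[0,0,0],[0,0,0],[0,0,0]]' --delta_pos '[[0,0,-0.05],[0,0,0],[0,0,0],[0,0,0],[0,0,-1],[0,0,-3],[0,0,-3.5],[0,0,-3.5],[0,0,-3],[0,0,0]]' --gripper '[1,4,5,5,5,5,5,5,5,5]'

```text
time_s: 17.8
tool_pos: [0.6177, 0.1088, 0.2066]
tool_rot: [179.5, -0.3, 73.3]
force: [-0.1, -0.3, 0.0]
grip_width: 0.0498
grasp_force: 0.0
```

```bash
python3 go.py .44 -.047 .2 108
```

```text
t 17.8 pos [0.6177 0.1088 0.2066] rot [179.53  -0.31  73.31] turn z rad -0.605 cm [ -9.32 -21.72   0.66]
```

Call:
drive_tool --angular '[[0,0,-0.121],[0,0,-0.121],[0,0,-0.121],[0,0,-0.121],[0,0,-0.121],[0,0,0],[0,0,0],[0,0,0],[0,0,0],[0,0,0],[0,0,0],[0,0,0],[0,0,0],[0,0,0]]' --delta_pos '[[0,0,0],[0,0,0],[0,0,0],[0,0,0],[0,0,0],[-1.5,-3.5,0.1],[-1.5,-3.5,0.1],[-1.5,-3.5,0.1],[-1.5,-3.5,0.1],[-1.5,-3.5,0.1],[-1.3,-3,0.1],[-0.5,-1.2,0],[0,0,0],[0,0,0]]' --gripper '[5,5,5,5,5,5,5,5,5,5,5,5,5,5]'

```text
time_s: 19.2
tool_pos: [0.438, -0.0459, 0.1949]
tool_rot: [179.9, -0.0, 108.0]
force: [0.4, 0.4, 0.9]
grip_width: 0.0497
grasp_force: 0.0
```

```bash
python3 look.py oblong_mid .44 -.047 33.5 25 0 w5.png; python3 go.py .44 -.047 .055 108
```

```text
expect px [286.82495301 200.59432021]
[(0.65, array([290., 200.])), (0.5, array([489.,  92.]))]
[ 0.4402 -0.048  32.5234  0.9681]
t 19.3 pos [ 0.4381 -0.0457  0.1947] rot [1.7997e+02 3.0000e-02 1.0809e+02] turn z rad 0.002 cm [-0.18  0.14 13.97]
```

View pics/w5.png

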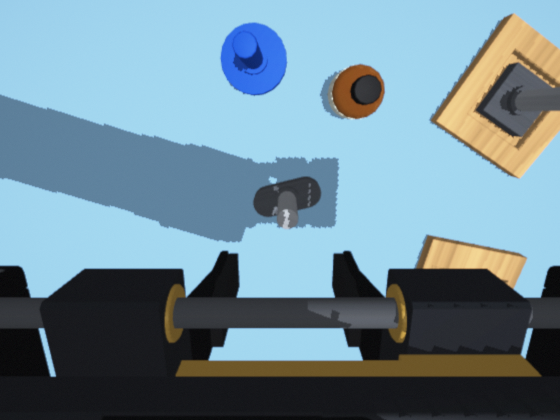

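The oblong foot is at (288,197). The bottle at (357,92) and the blue punch at (253,58) are clear of the fingers, and the square punch sits in its block. Grasping.

Call:
drive_tool --angular '[[0,0,0],[0,0,0],[0,0,0],[0,0,0],[0,0,0],[0,0,0],[0,0,0],[0,0,0],[0,0,0],[0,0,0],[0,0,0],[0,0,0],[0,0,0],[0,0,0],[0,0,0],[0,0,0],[0,0,0],[0,0,0],[0,0,0]]' --delta_pos '[[-0.25,0.15,3],[0,0,3],[0,0,3],[0,0,3],[0,0,1.3],[0,0,0.65],[0,0,0],[0,0,0],[0,0,0],[0,0,0],[0,0,0],[0,0,0],[0,0,0],[0,0,-1],[0,0,-2.5],[0,0,-3],[0,0,-3],[0,0,-3],[0,0,0]]' --gripper '[5,5,5,5,5,5,5,1,1,1,1,1,1,1,1,1,1,1,1]'

```text
time_s: 21.2
tool_pos: [0.4416, -0.049, 0.1842]
tool_rot: [179.6, 0.1, 108.0]
force: [1.2, 0.0, -2.0]
grip_width: 0.0173
grasp_force: 30.0
```

```bash
python3 go.py .658 -.09 .18 80.6
```

```text
t 21.2 pos [ 0.4416 -0.049   0.1842] rot [1.7958e+02 6.0000e-02 1.0798e+02] turn z rad 0.478 cm [-0.51 22.02  0.42]
```

Call:
drive_tool --angular '[[0,0,0.1195],[0,0,0.1195],[0,0,0.1195],[0,0,0.1195],[0,0,0],[0,0,0],[0,0,0],[0,0,0],[0,0,0],[0,0,0],[0,0,0],[0,0,0],[0,0,0]]' --delta_pos '[[0,0,0],[0,0,0],[0,0,0],[0,0,0],[0,2,0],[-0.1,3.5,0],[-0.1,3.5,0],[-0.1,3.5,0],[-0.1,3.5,0],[-0.1,3.5,0],[0,2.5,0],[0,0,0],[0,0,0]]' --gripper '[1,1,1,1,1,1,1,1,1,1,1,1,1]'

```text
time_s: 22.5
tool_pos: [0.6543, -0.0899, 0.1782]
tool_rot: [-179.8, 0.1, 80.6]
force: [-0.5, 0.4, -2.5]
grip_width: 0.017
grasp_force: 30.0
```

```bash
python3 look.py block_oblong .658 -.09 5.5 15 0 w6.png; python3 go.py .658 -.09 .061 80.6
```

```text
expect px [289.79945747 196.60344446]
[(0.62, array([289., 182.]))]
[ 0.6592 -0.0896  6.7259  0.7457]
t 22.6 pos [ 0.6541 -0.0896  0.1793] rot [-179.87   -0.     80.58] turn z rad -0.0 cm [ 0.02  0.39 11.83]
```

View pics/w6.png

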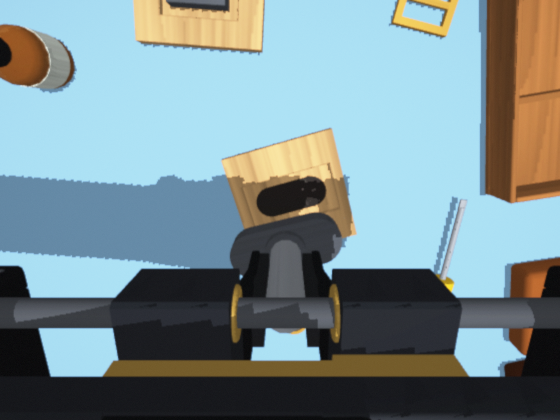

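The oblong foot is parallel to its pocket's silhouette at (292,195). A 4 mm shift along tool y is needed, then lowering.

Call:
drive_tool --angular '[[0,0,0],[0,0,0],[0,0,0],[0,0,0],[0,0,0],[0,0,0],[0,0,0],[0,0,0],[0,0,0],[0,0,0]]' --delta_pos '[[0,0.4,1],[0,0,2.5],[0,0,2.5],[0,0,2.5],[0,0,1.5],[0,0,0.8],[0,0,0.5],[0,0,0.3],[0,0,0.1],[0,0,0]]' --gripper '[1,1,1,1,1,1,1,1,1,1]'

```text
time_s: 23.6
tool_pos: [0.66, -0.0903, 0.0638]
tool_rot: [179.9, -0.0, 80.6]
force: [0.0, 0.1, -2.1]
grip_width: 0.0174
grasp_force: 30.0
```

Call:
drive_tool --angular '[[0,0,0],[0,0,0],[0,0,0]]' --delta_pos '[[0,0,0.1],[0,0,0.1],[0,0,0]]' --gripper '[1,1,1]'

```text
time_s: 23.9
tool_pos: [0.6599, -0.0903, 0.0615]
tool_rot: [179.9, -0.0, 80.6]
force: [0.2, -0.2, -0.9]
grip_width: 0.0175
grasp_force: 30.0
```

Call:
drive_tool --angular '[[0,0,0],[0,0,0]]' --delta_pos '[[0,0,0.1],[0,0,0]]' --gripper '[1,1]'

```text
time_s: 24.1
tool_pos: [0.6599, -0.0903, 0.0615]
tool_rot: [179.9, -0.0, 80.6]
force: [-2.2, 0.9, 4.4]
grip_width: 0.0176
grasp_force: 30.0
```

Call:
drive_tool --angular '[[0,0,0],[0,0,0],[0,0,0],[0,0,0],[0,0,0],[0,0,0],[0,0,0],[0,0,0],[0,0,0],[0,0,0]]' --delta_pos '[[0,0,-0.05],[0,0,0],[0,0,0],[0,0,0],[0,0,-1],[0,0,-3],[0,0,-3.5],[0,0,-3.5],[0,0,-3],[0,0,0]]' --gripper '[1,4,5,5,5,5,5,5,5,5]'

```text
time_s: 25.1
tool_pos: [0.6623, -0.0912, 0.2069]
tool_rot: [179.4, -0.1, 80.6]
force: [0.3, -0.4, 0.5]
grip_width: 0.0496
grasp_force: 0.0
```

```bash
python3 go.py .436 .174 .2 110
```

```text
t 25.1 pos [ 0.6623 -0.0912  0.2069] rot [ 1.7944e+02 -6.0000e-02  8.0590e+01] turn z rad -0.513 cm [ 32.66 -12.19   0.69]
```

Call:
drive_tool --angular '[[0,0,-0.128],[0,0,-0.128],[0,0,-0.128],[0,0,-0.129],[0,0,0],[0,0,0],[0,0,0],[0,0,0],[0,0,0],[0,0,0],[0,0,0],[0,0,0],[0,0,0],[0,0,0],[0,0,0],[0,0,0]]' --delta_pos '[[0,0,0],[0,0,0],[0,0,0],[0,0,0],[3.5,-1.3,0],[3.5,-1.3,0],[3.5,-1.3,0],[3.5,-1.3,0],[3.5,-1.3,0],[3.5,-1.3,0],[3.5,-1.3,0],[3.5,-1.3,0],[3.4,-1.3,0],[1.2,-0.5,0],[0,0,0],[0,0,0]]' --gripper '[5,5,5,5,5,5,5,5,5,5,5,5,5,5,5,5]'

```text
time_s: 26.7
tool_pos: [0.4341, 0.1732, 0.2007]
tool_rot: [180.0, 0.0, 109.9]
force: [0.7, -0.7, 0.5]
grip_width: 0.0502
grasp_force: 0.0
```

```bash
python3 look.py big_round_mid .436 .174 0 0 0 w7.png; python3 go.py .436 .174 .055 110
```

```text
expect px [287.41485156 197.28778021]
[(0.93, array([287., 193.])), (0.88, array([224.,  85.])), (0.71, array([178., 178.])), (0.69, array([192., 261.]))]
[ 0.4366  0.173  -0.0038  0.9686]
t 26.8 pos [0.4344 0.1728 0.2006] rot [1.7998e+02 3.0000e-02 1.0983e+02] turn z rad -0.003 cm [ 0.06  0.19 14.56]
```

View pics/w7.png

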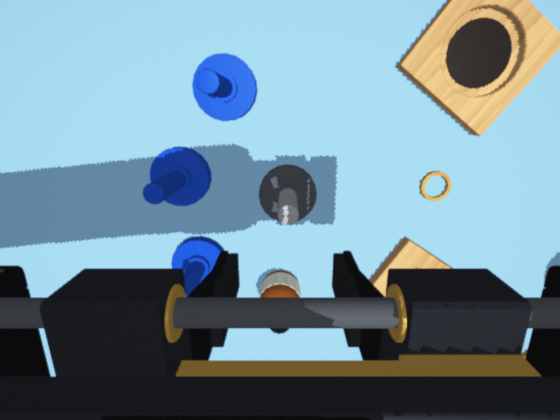

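The grey big round punch at (287,193) is centred. The blue ones at (224,85), (178,178) and (195,262) and the bottle at (280,285) are clear. Grasping.

Call:
drive_tool --angular '[[0,0,0],[0,0,0],[0,0,0],[0,0,0],[0,0,0],[0,0,0],[0,0,0],[0,0,0],[0,0,0],[0,0,0],[0,0,0],[0,0,0],[0,0,0],[0,0,0],[0,0,0],[0,0,0],[0,0,0],[0,0,0],[0,0,0]]' --delta_pos '[[0,0.2,3],[0,0,3],[0,0,3],[0,0,3],[0,0,1.7],[0,0,0.85],[0,0,0],[0,0,0],[0,0,0],[0,0,0],[0,0,0],[0,0,0],[0,0,0],[0,0,-1],[0,0,-2.5],[0,0,-3],[0,0,-3],[0,0,-3],[0,0,0]]' --gripper '[5,5,5,5,5,5,5,1,1,1,1,1,1,1,1,1,1,1,1]' --squeeze 35

```text
time_s: 28.7
tool_pos: [0.4375, 0.1761, 0.1845]
tool_rot: [179.6, -0.1, 110.0]
force: [0.7, 0.4, -2.2]
grip_width: 0.0171
grasp_force: 35.0
```

```bash
python3 go.py .556 .359 .18 110
```

```text
t 28.7 pos [0.4375 0.1761 0.1845] rot [ 1.7956e+02 -9.0000e-02  1.0999e+02] turn z rad -0.0 cm [13.13 17.39  0.45]
```

Call:
drive_tool --angular '[[0,0,0],[0,0,0],[0,0,0],[0,0,0],[0,0,0],[0,0,0],[0,0,0],[0,0,0],[0,0,0],[0,0,0]]' --delta_pos '[[1.3,1.7,0],[2.1,2.8,0],[2.1,2.8,0],[2.1,2.8,0],[2.1,2.8,0],[2.1,2.8,0],[1.3,1.7,0],[0,0,0],[0,0,0],[0,0,0]]' --gripper '[1,1,1,1,1,1,1,1,1,1]'

```text
time_s: 29.7
tool_pos: [0.5534, 0.3561, 0.1792]
tool_rot: [-179.9, 0.1, 109.9]
force: [0.1, -0.4, -2.5]
grip_width: 0.0172
grasp_force: 35.0
```

```bash
python3 look.py block_big_round .556 .359 -17.5 15 0 w8.png; python3 go.py .556 .359 .061 110
```

```text
expect px [289.32311134 195.06108093]
[(0.85, array([291., 181.]))]
[  0.5581   0.3592 -17.369    0.6968]
t 29.8 pos [0.5537 0.3564 0.18  ] rot [-1.7996e+02  2.0000e-02  1.0992e+02] turn z rad -0.001 cm [ 0.17  0.31 11.9 ]
```

View pics/w8.png

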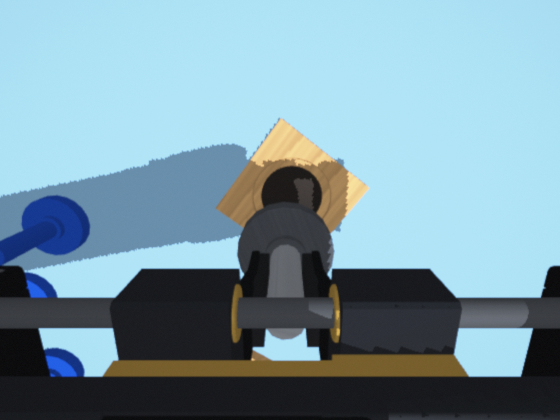

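The big block's pocket is at (291,195) with the grey foot just behind it in line. Lowering with a small shift.

Call:
drive_tool --angular '[[0,0,0],[0,0,0],[0,0,0],[0,0,0],[0,0,0],[0,0,0],[0,0,0],[0,0,0],[0,0,0],[0,0,0]]' --delta_pos '[[0.15,0.35,1],[0,0,2.5],[0,0,2.5],[0,0,2.5],[0,0,1.5],[0,0,0.8],[0,0,0.5],[0,0,0.3],[0,0,0.1],[0,0,0]]' --gripper '[1,1,1,1,1,1,1,1,1,1]'

```text
time_s: 30.8
tool_pos: [0.5572, 0.3606, 0.0639]
tool_rot: [179.9, -0.0, 110.0]
force: [-1.1, 0.0, -2.9]
grip_width: 0.0172
grasp_force: 35.0
```

Call:
drive_tool --angular '[[0,0,0],[0,0,0],[0,0,0]]' --delta_pos '[[0,0,0.1],[0,0,0.1],[0,0,0]]' --gripper '[1,1,1]'

```text
time_s: 31.1
tool_pos: [0.557, 0.3605, 0.0615]
tool_rot: [179.9, -0.0, 110.0]
force: [0.2, 0.6, -1.5]
grip_width: 0.0173
grasp_force: 35.0
```

Call:
drive_tool --angular '[[0,0,0],[0,0,0]]' --delta_pos '[[0,0,0.1],[0,0,0]]' --gripper '[1,1]'

```text
time_s: 31.3
tool_pos: [0.557, 0.3605, 0.0615]
tool_rot: [179.9, -0.0, 110.0]
force: [-0.9, -2.1, 5.6]
grip_width: 0.0171
grasp_force: 35.0
```

Seated. Release, lift, and take a final look.

Call:
drive_tool --angular '[[0,0,0],[0,0,0],[0,0,0],[0,0,0],[0,0,0],[0,0,0],[0,0,0],[0,0,0],[0,0,0],[0,0,0],[0,0,0],[0,0,0],[0,0,0]]' --delta_pos '[[0,0,-0.05],[0,0,0],[0,0,0],[0,0,0],[0,0,-1],[0,0,-3],[0,0,-3.5],[0,0,-3.5],[0,0,-3],[2,0,-3],[3,0,0],[3,0,0],[0,0,0]]' --gripper '[1,4,5,5,5,5,5,5,5,5,5,5,5]'

```text
time_s: 32.6
tool_pos: [0.5255, 0.4416, 0.2311]
tool_rot: [-180.0, -0.3, 110.5]
force: [-0.4, 0.1, -0.2]
grip_width: 0.0501
grasp_force: 0.0
```

```bash
python3 - <<'E'
from h import *
a=[]
p=eyes.read_camera('scene'); a.append(cv2.resize(cv2.cvtColor(p['pixels'],4)[165:305,130:440],(775,300),interpolation=2))
p=eyes.read_camera('side'); a.append(cv2.resize(cv2.cvtColor(p['pixels'],4)[150:320,150:430],(490,298),interpolation=2))
a[1]=cv2.copyMakeBorder(a[1],0,0,0,285,0); cv2.imwrite('pics/end.png',np.vstack(a))
E
```

```text
(no output)
```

View pics/end.png

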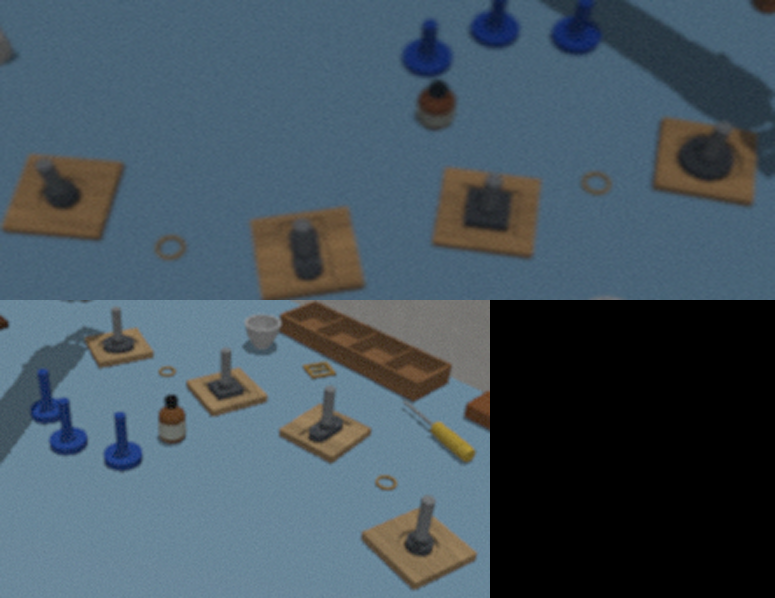

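All four punches sit in their blocks and the bottle and blue punches have not moved. A numeric uprightness check against the upright model follows, since the small one at (427,520) appears to lean.

```bash
python3 - <<'E'
from h import *
G={'small_round_mid':(.562,-.35,0),'big_round_mid':(.557,.36,0),'square_mid':(.615,.108,-13.1),'oblong_mid':(.66,-.09,5.5)}
ps=[eyes.read_camera('scene'),eyes.read_camera('side')]
for n,g in G.items():
    v=[]
    for p in ps:
        c=proj(p,[g[0],g[1],.035])
        ds=[d for d in models.cut_out(p,n) if np.hypot(*(np.array(d['centre'])-c))<12]
        if ds: v.append((p,ds[0]['pixels']))
    if v: print(n,len(v),np.round(fit(v,n,*g,0 if 'round' in n else 25,dx=.015,z=.006),3))
    else: print(n,'none')
p=ps[1]; print(proj(p,[.562,-.35,.006]),proj(p,[.562,-.35,.09]))
m=cv2.resize(cv2.cvtColor(p['pixels'],4)[250:320,350:430],None,fx=6,fy=6,interpolation=2)
for z in (.02,.09):
    q=(proj(p,[.562,-.35,z])+.5-[350,250])*6; cv2.circle(m,tuple(int(a) for a in q),4,(0,0,255),-1)
cv2.imwrite('pics/sm.png',m)
E
```

```text
small_round_mid 2 [ 0.561 -0.351 -0.007  0.874]
big_round_mid 2 [ 0.557  0.358 -0.009  0.911]
square_mid 2 [  0.613   0.108 -13.925   0.838]
oblong_mid 2 [ 0.659 -0.089  4.747  0.902]
[387.95464345 290.17861068] [393.69430123 262.44230687]
```

View pics/sm.png

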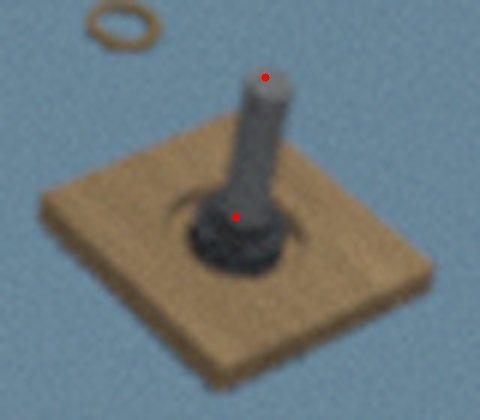

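The red marks at (265,77) and (236,217), from the upright model, lie on the shank's axis. The lean is only perspective, and all four fits agree with their pockets. Handing in.

```bash
python3 -c "
from cell import env
print(env.sign_off())"
```

```text
the job is handed in; nothing more can be done
None
```

All four punches stand upright in their matching blocks and released, the bottle and blue look-alikes were not touched, and the job was handed in at about 33 s (no verdict was shown).

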